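Close the knife of the widest grain measure

TASK

Three steel grain measures stand on the bench, each with its cut-off knife drawn part of the way out. With your fingertips, gently push the knife of the widest measure fully home, until its lip rests against the collar, then withdraw your hand well clear of it. Do not touch the other two measures or their knives, and do not lift or shift the loose things on the bench.

Things in the scene. Friction and masses are not known exactly. Their poses are not given: they have to be found in the camera images.
- wide_measure: The widest measure, the one to work on: upright open steel cylinder fixed to the bench, 120 mm across (collar 132 mm across over its top 34 mm, foot disc 148 mm across), 140 mm high. Origin at the centre of its underside on the bench. Its own -x axis points towards where its knife sticks out (roughly towards the robot), z up.
- wide_knife (a joint): How far the wide measure's knife is drawn out, m: 0 is fully home (lip 1 mm from the collar, a hard stop), at most 0.08; starts 0.05 to 0.075. It slides level along the measure's x axis with about 2.5 N of friction, no spring, and stays where it is left. The knife is a 3 mm steel plate, 18 mm below the measure's top, ending outside in an upright lip.
- wide_lip (a point): centre of the outer face (the one turned away from the measure) of the lip of the wide measure's knife, z about 0.122 m. Axes as the measure's: +x is the direction in which this knife is pushed home, z is up. The lip is a metal block 10 mm thick, 44 mm wide, 36 mm high (z 0.104 to 0.140).
- slim_measure: A narrower measure to leave alone: 80 mm across (collar 92 mm, foot 108 mm), as high as the wide one (140 mm). Fixed. Origin and axes as the wide one's.
- slim_lip (a point): centre of the outer face (the one turned away from the measure) of the lip of the slim measure's knife, z about 0.122 m. Axes as the measure's: +x is the direction in which this knife is pushed home, z is up. The knife has the same kind of lip as the wide one.
- tall_measure: Another narrower measure to leave alone: 80 mm across (collar 92 mm, foot 108 mm), 185 mm high. Fixed. Origin and axes as the wide one's.
- tall_lip (a point): centre of the outer face (the one turned away from the measure) of the lip of the tall measure's knife, z about 0.167 m. Axes as the measure's: +x is the direction in which this knife is pushed home, z is up. The knife has the same kind of lip as the wide one.
- cup: Loose white ceramic cup standing empty on the bench, 68 mm across, 85 mm high; leave alone. Origin at the centre of its underside.
- piston: Loose brass piston weight standing on the bench, 68 mm across, 65 mm high with a small knob on top; leave alone. Origin at the centre of its underside.
- sieve: Loose round metal test sieve lying on the bench, 200 mm across, 50 mm high; leave alone. Origin at the centre of its underside.
- brush: Loose hand brush with a wooden handle, lying along x on the bench, under 250 mm long; leave alone.
Not all that is in view belongs to the job. What is shaped like the wide_measure but blue or turquoise is not meant.

How it is judged:
On the way, in this order (a step that is already met when the one before it is completed fails the run):
1. the fingertips touch the wide measure's knife while it is still well out (contact force between the fingers and wide_knife above 0.5 N and value of joint wide_knife above 0.015 m), for 0.04 s.
2. the wide measure's knife is fully home (value of joint wide_knife below 0.004 m), for 0.1 s.
At the end, for the whole second after the job is handed in: The wide measure's knife is within 4 mm of fully home, the hand is withdrawn at least 80 mm from its lip, the other knives are where they were (4 mm) and the cup, piston weight, sieve and brush lie where they were (10 mm), at rest (value of joint wide_knife below 0.004 m and distance between the grasp point and wide_lip above 0.08 m and distance of each of slim_lip, tall_lip from where it was at the start of the episode below 0.004 m and distance of each of cup, piston, sieve, brush from where it was at the start of the episode below 0.01 m and linear speed of each of cup, piston, sieve, brush below 0.02 m/s); the robot touches nothing.
It fails at once if the knife is pushed hard (over 40 N) or slammed (over 0.4 m/s) (contact force between the fingers and wide_knife above 40 N or velocity of joint wide_knife below -0.4 m/s).
It fails at once if the slim measure or its knife is touched or its knife shifts (distance of slim_lip from where it was at the start of the episode above 0.004 m or contact force between any of the fingers, the arm and slim_measure above 1 N).
It fails at once if the tall measure or its knife is touched or its knife shifts (distance of tall_lip from where it was at the start of the episode above 0.004 m or contact force between any of the fingers, the arm and tall_measure above 1 N).
It fails at once if the cup, piston weight, sieve or brush is shifted, tipped or lifted (distance of any of cup, piston, sieve, brush from where it was at the start of the episode above 0.01 m or angle between any of cup, piston, sieve's own z axis and vertical above 0.2 rad).
It also fails if it takes over 35 s, if anything falls off the work surface, if the arm or the gripper's body presses on something with over 40 N, if the wrist force passes 120 N, or if a joint passes its speed limit or range.

ROBOT

A 6-joint arm with a two-finger parallel gripper is mounted at the origin on the work surface. World frame = base frame: x ahead of the robot, y to its left, z up, the work surface at z = 0. Lengths are in m, angles in rad, forces in N, time in s.
With the tool pointing down it reaches from about 0.375 to 0.925 m from the base axis. Payload 5.7 kg.
Tool frame: the origin (TCP) lies midway between the tips of the shut fingers; the grasp point (between the pads) lies 19 mm behind it; z points along the fingers, x is the direction in which the jaws open and shut, and the axes are right-handed (so a half turn about z gives the same grasp; the last joint's range is limited). The gripper opens to 88 mm and grips with 3 to 60 N. Pads are 20 mm wide; open, the fingers measure 115 mm over their backs; the gripper's body (75 mm by 178 mm) begins 61 mm behind the grasp point.
Start: joints at [-1.394, 0.359, 1.51, -0, 1.272, -0.115], TCP at [0.173, -0.575, 0.223] pointing down, gripper open.
Joint ranges: [-2.97, 2.97], [-1.01, 2.36], [0.21, 2.38], [-0.96, 4.11], [0.2, 2.71], [-2.98, 2.98]. Speed limits (rad/s): [2.39, 2.39, 3.14, 3.14, 3.14, 3.14].

INTERFACE

Orientations are given as a unit quaternion [x, y, z, w].
In Python, from bench import move_ptp, servo_line, goto_joints, move_gripper, sleep, inverse_kinematics, capture, PlanningError, close_job, spot_in, silhouettes, current_clock, current_joint_pos, current_qvel, current_joint_torque, current_position, current_orientation, current_force, current_torque, current_finger_gap gives the robot as it stands. Calls block until the motion is done:
- move_ptp(position, orientation): joint-space move of the TCP to a pose.
- servo_line(position, orientation=None, rate=0.15, contact_N=None): straight line of the TCP; orientation=None keeps the orientation; rate is the mean speed in m/s. With contact_N (N) it stops when the force on the tool has changed by that much, and returns True; else False.
- goto_joints(angles): joint-space move.
- move_gripper(opening): finger opening in m; the grip force is fixed at half the most; returns when the fingers have stopped.
- sleep(seconds).
- inverse_kinematics(position, orientation): joint angles nearest the present ones, or None.
- capture(name): name is "scene" or "top" or "wrist"; returns a dict with "image" (420x560x3 uint8, blue, green, red), "range_z" (420x560 float32, m along the optical axis (not along the pixel's ray), 0 where there is no reading), "intrinsics" (3x3 intrinsics, pixels), "R" (3x3) and "t" (3): a world point X has camera coordinates R X + t. Camera axes: x right, y down, z forward; pixel columns grow to the right and rows downward; lengths in m; the calibration is good to about 2 mm. A picture is of the moment at which its call begins.
A pose or a line that the arm cannot do raises PlanningError and nothing moves.
- close_job(): hands the job in, once; it reports no verdict.
Trained networks look in the newest picture that a camera, given by its name, has taken for a name from the list of things; names that differ only in an ending like _2 or _b are one class to them, and where a whole thing is asked for, a point or a joint stands for the part that bears it (a point fixed in the world has none). Each returns a list of dicts, best first, with "conf" (0 to 1); they miss things now and then, are a little off and sometimes report something else, mostly with a low value. They report only what shows in the picture. A call takes as long as a camera call. They do not tell look-alikes from the thing itself.
- spot_in(camera, query): "xy" ([column, row] in pixels, amid what is visible of it).
- silhouettes(camera, query): "region" (420x560 bool, what is visible of it) and "xy" ([column, row] in pixels, amid what is visible of it).
Readings, each from a call of its own:
- current_clock(): time.
- current_joint_pos(): joint angles.
- current_qvel(): joint speeds.
- current_joint_torque(): joint torques, N m.
- current_position(): TCP position.
- current_orientation(): TCP orientation.
- current_force(): force on the tool from outside, world axes, zero at the start.
- current_torque(): the same for the moment, N m.
- current_finger_gap(): finger opening in m.
Only numpy, scipy, OpenCV 4.12 (cv2) and the standard library are available. Lean on these libraries where they do the work, as an engineer would, in place of code of your own. Each camera call takes 0.05 s, during which the arm holds its last target.

## Working session

There is one attempt and no reset: what is moved stays moved. The work goes in short steps, each a Python script; the robot and the scene stay as the last script left them, time stands still between calls to the robot, and variables do not carry over. Pictures are saved under pics/ and viewed, and the job is handed in when it is done.

```bash
mkdir -p pics; ls
python3 - <<'E'
from bench import *
import cv2,numpy as np
print(current_clock())
for c in ["scene","top"]:
    d=capture(c); cv2.imwrite(f"pics/{c}0.png",d["image"]); np.savez(f"{c}0.npz",**d)
    for q in ["wide_measure","wide_lip","slim_lip","tall_lip","slim_measure","tall_measure","cup","piston","sieve","brush"]:
        print(c,q,[(np.round(r["xy"]).astype(int).tolist(),round(float(r["conf"]),2)) for r in spot_in(c,q)])
print(current_clock())
E
```

```text
pics
0.0
scene wide_measure [([386, 343], 0.92), ([324, 220], 0.84), ([292, 277], 0.79), ([404, 265], 0.64), ([213, 268], 0.63)]
scene wide_lip [([321, 212], 0.79), ([391, 337], 0.78), ([211, 265], 0.73), ([405, 257], 0.71)]
scene slim_lip [([220, 174], 0.68), ([313, 263], 0.3)]
scene tall_lip [([266, 198], 0.65), ([336, 322], 0.25)]
scene slim_measure [([312, 265], 0.19)]
scene tall_measure [([257, 216], 0.95)]
scene cup [([269, 133], 0.94)]
scene piston [([370, 235], 0.88)]
scene sieve [([191, 147], 0.92)]
scene brush [([293, 276], 0.67), ([337, 326], 0.62), ([221, 173], 0.62)]
top wide_measure [([271, 123], 0.98), ([209, 177], 0.65), ([244, 258], 0.62), ([100, 207], 0.62), ([136, 281], 0.57)]
top wide_lip [([92, 204], 0.97), ([269, 114], 0.91), ([134, 286], 0.87), ([199, 199], 0.77), ([236, 254], 0.74), ([207, 177], 0.64)]
top slim_lip [([366, 195], 0.55)]
top tall_lip [([155, 190], 0.72)]
top slim_measure [([363, 183], 0.62)]
top tall_measure [([290, 191], 0.8)]
top cup [([392, 293], 0.57)]
top piston [([196, 290], 0.64)]
top sieve [([442, 205], 0.98), ([294, 208], 0.19)]
top brush [([154, 190], 0.86), ([294, 206], 0.31)]
1.1
```

View pics/scene0.png

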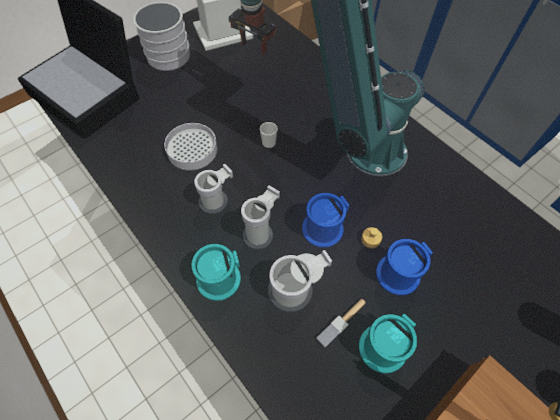

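View pics/top0.png

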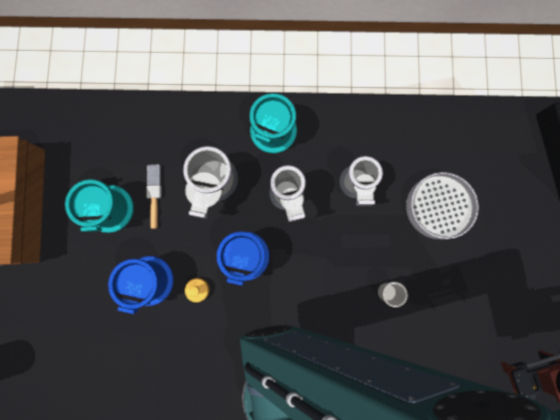

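Candidates shaped like the wide measure in the top picture are turquoise (272,122) and (92,204), blue (243,257) and (136,284), and steel grey at (208,175). Only the grey one fits: it is steel, the widest of the three steel ones, and has its knife drawn out towards the robot, with its lip at about (199,210). I'll confirm that in a crop and measure it.

```bash
cat > h.py <<'E'
import numpy as np
def cloud(d):
    z=d["range_z"]; K=d["intrinsics"]; v,u=np.mgrid[:z.shape[0],:z.shape[1]]
    P=np.stack([(u-K[0,2])/K[0,0]*z,(v-K[1,2])/K[1,1]*z,z],-1)
    W=(P-d["t"])@d["R"]; W[z<=0]=np.nan
    return W
E
python3 - <<'E'
import numpy as np,cv2
from h import cloud
a=np.load("top0.npz"); b=np.load("scene0.npz")
A=a["image"][130:310,100:340]; B=b["image"][170:350,210:430]
cv2.imwrite("pics/crop0.png",np.hstack([cv2.resize(A,(400,300),interpolation=2),cv2.resize(B,(367,300),interpolation=2)]))
W=cloud(a);Wb=cloud(b)
np.set_printoptions(precision=3,suppress=True)
for n,(u,v) in dict(wlip=(199,210),tlip=(295,212),slip=(366,199),cup=(392,293),pist=(196,290),sieve=(442,205),brush=(154,215),blue=(244,258),blue2=(136,281)).items():
    print(n,W[v,u], np.nanmedian(W[v-2:v+3,u-2:u+3].reshape(-1,3),0))
# wide region points with heights
def show(W,nm):
    P=W.reshape(-1,3); 
    c=W[210,199] if nm=='top' else None
    return P
P=np.vstack([W[140:225,175:240].reshape(-1,3)]); 
for lo,hi in [(0.095,0.13),(0.13,0.15)]:
    m=(P[:,2]>lo)&(P[:,2]<hi); Q=P[m]; print(lo,len(Q),Q.min(0),Q.max(0))
Q=W[203:222,185:215]; 
for r in Q[::2,::3]: print(' '.join('%.3f,%.3f,%.3f'%tuple(x) for x in r))
E
```

```text
wlip [0.537 0.249 0.12 ] [0.537 0.248 0.122]
tlip [ 0.531 -0.022  0.164] [ 0.531 -0.022  0.167]
slip [ 0.577 -0.224  0.121] [ 0.577 -0.223  0.123]
cup [ 0.307 -0.326  0.004] [ 0.307 -0.326  0.004]
pist [0.31  0.258 0.067] [0.31  0.258 0.063]
sieve [ 0.578 -0.481  0.02 ] [ 0.578 -0.482  0.019]
brush [0.531 0.41  0.011] [0.531 0.408 0.016]
blue [0.405 0.117 0.12 ] [0.405 0.117 0.124]
blue2 [0.336 0.415 0.118] [0.336 0.414 0.122]
0.095 1149 [0.516 0.164 0.095] [0.708 0.291 0.13 ]
0.13 588 [0.516 0.165 0.13 ] [0.717 0.296 0.144]
0.573,0.319,-0.004 0.573,0.310,-0.005 0.557,0.273,0.118 0.556,0.263,0.121 0.556,0.255,0.122 0.557,0.246,0.121 0.556,0.237,0.126 0.557,0.229,0.122 0.557,0.221,0.122 0.557,0.212,0.124
0.566,0.319,-0.003 0.566,0.309,-0.002 0.567,0.300,-0.005 0.551,0.263,0.122 0.551,0.255,0.120 0.551,0.245,0.124 0.551,0.237,0.125 0.551,0.228,0.126 0.551,0.220,0.124 0.568,0.234,-0.007
0.560,0.318,-0.002 0.560,0.309,-0.001 0.545,0.271,0.123 0.545,0.263,0.122 0.545,0.254,0.120 0.546,0.246,0.118 0.545,0.237,0.123 0.545,0.228,0.125 0.560,0.242,0.003 0.561,0.233,-0.001
0.553,0.318,-0.001 0
[... 578 characters left out ...]
0,0.123 0.520,0.257,0.141 0.521,0.250,0.138 0.521,0.242,0.137 0.521,0.233,0.140 0.536,0.252,-0.009 0.536,0.242,-0.002 0.536,0.232,-0.002
0.528,0.316,-0.001 0.529,0.309,-0.007 0.528,0.297,-0.000 0.528,0.288,-0.000 0.529,0.279,-0.001 0.518,0.247,0.110 0.516,0.233,0.137 0.529,0.251,-0.002 0.530,0.241,-0.003 0.530,0.232,-0.002
0.522,0.317,-0.003 0.521,0.306,0.004 0.522,0.298,-0.005 0.522,0.288,-0.000 0.523,0.279,-0.003 0.523,0.269,-0.000 0.523,0.260,-0.002 0.523,0.250,-0.001 0.523,0.241,-0.001 0.523,0.231,0.000
0.516,0.317,-0.005 0.516,0.307,-0.002 0.516,0.297,-0.001 0.516,0.288,-0.004 0.516,0.279,-0.003 0.516,0.269,-0.001 0.517,0.260,-0.003 0.517,0.250,-0.001 0.516,0.240,0.003 0.517,0.231,0.001
```

View pics/crop0.png

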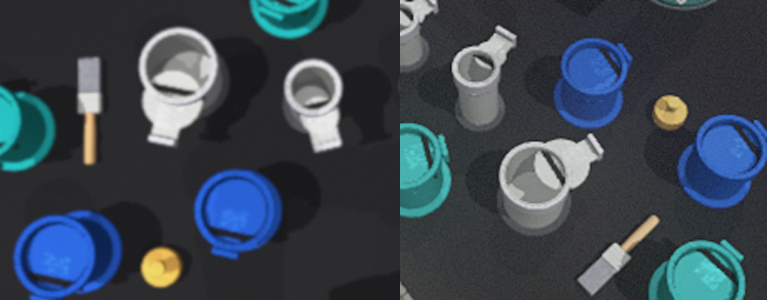

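The crop confirms it: the grey measure at top (208,175), scene (292,277), has its knife out. Next I fit the axis.

```bash
python3 - <<'E'
import numpy as np,cv2
from scipy.optimize import least_squares
from h import cloud
np.set_printoptions(precision=4,suppress=True)
for nm in ["top","scene"]:
    W=cloud(np.load(nm+"0.npz")); P=W.reshape(-1,3)
    P=P[np.linalg.norm(P[:,:2]-[0.62,0.235],axis=1)<0.14]
    T=P[(P[:,2]>.132)&(P[:,2]<.148)]
    R=T[(T[:,0]>.56)]
    r=least_squares(lambda p:np.hypot(R[:,0]-p[0],R[:,1]-p[1])-p[2],[.64,.23,.063],loss='soft_l1',f_scale=.003)
    L=T[T[:,0]<.545]; c=r.x[:2]
    rect=cv2.minAreaRect((L[:,:2]*1000).astype(np.float32))
    lc=np.array(rect[0])/1000; d=c-lc
    print(nm,"ring",r.x,len(R),"lip",lc,rect[1],rect[2],L[:,:2].mean(0),len(L),"yaw",np.degrees(np.arctan2(d[1],d[0])),np.linalg.norm(d))
    K=P[(P[:,2]>.11)&(P[:,2]<.13)&(P[:,0]<.575)]
E
python3 - <<'E'
from bench import *
import numpy as np
print(current_position(),current_orientation(),current_finger_gap())
E
```

```text
top ring [0.6502 0.2293 0.0607] 510 lip [0.5233 0.2518] (43.36323547363281, 10.121562957763672) 78.46217346191406 [0.5237 0.2523] 58 yaw -10.032677884015571 0.12894379188433605
scene ring [0.6557 0.2276 0.0607] 443 lip [0.5282 0.2505] (41.67863845825195, 11.462564468383789) 77.78665924072266 [0.5288 0.2507] 50 yaw -10.178126414521442 0.1294931893327042
[ 0.1725962  -0.57463555  0.22266309] [ 8.02387001e-01 -5.96804073e-01  2.27901209e-06 -1.61419739e-05] 0.08812562699820084
```

```bash
cat >> h.py <<'E'
from scipy.spatial.transform import Rotation as Ro
yaw=np.radians(-10.1); p=np.array([np.cos(yaw),np.sin(yaw),0]); q=np.array([-p[1],p[0],0])
C=np.array([.653,.2285,0])
def ori(s):  # tool x = s*q, z down
    x=s*q; z=np.array([0,0,-1.]); return Ro.from_matrix(np.c_[x,np.cross(z,x),z]).as_quat()
def pos(d,z): return C-d*p+np.array([0,0,z])
E
python3 - <<'E'
from bench import *
from h import *
np.set_printoptions(precision=3,suppress=True)
for s in (1,-1): print(s,inverse_kinematics(pos(.19,.3),ori(s)))
P0=current_position()
servo_line([P0[0],P0[1],.33],rate=.2)
js={s:inverse_kinematics(pos(.19,.3),ori(s)) for s in(1,-1)}
s=min((k for k in js if js[k] is not None),key=lambda k:abs(js[k][5]))
print(s); open("s","w").write(str(s))
move_gripper(0)
move_ptp(pos(.19,.3),ori(s))
print(current_position(),current_clock(),current_finger_gap(),current_force())
servo_line(pos(.19,.17),rate=.15)
for c in ["scene","wrist","top"]:
    d=capture(c); cv2=__import__("cv2"); cv2.imwrite(f"pics/{c}1.png",d["image"]); np.savez(c+"1.npz",**d)
print(current_clock())
a=[__import__("cv2").imread(f"pics/{c}1.png") for c in("scene","wrist")]
cv2.imwrite("pics/both1.png",cv2.resize(np.hstack([a[0],a[1]]),(800,300)))
E
```

```text
1 [ 0.383  0.2    1.541 -0.     1.401 -1.012]
-1 [ 0.383  0.2    1.541 -0.     1.401  2.13 ]
1
[0.466 0.261 0.3  ] 6.2333 0.0006035934469673843 [-0.545 -0.14  -0.335]
7.4
```

View pics/both1.png

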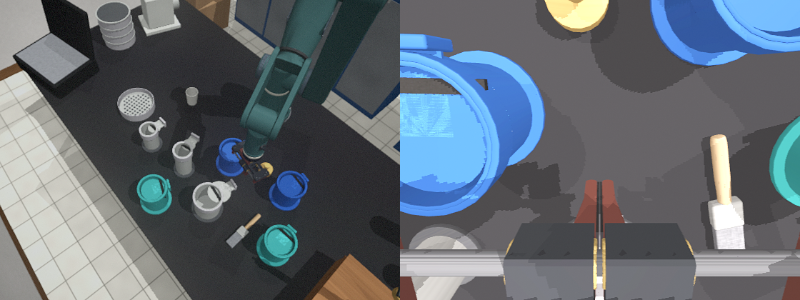

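The picture shows the shut fingers standing free on the robot side of the grey measure's lip (scene, around (240,170) in the half-size view). Nothing is under them and the blue measure is to one side. Next I descend and push slowly.

Run:
```python
from bench import *
from h import *
np.set_printoptions(precision=4,suppress=True)
servo_line(pos(.19,.116),rate=.1)
f0=np.array(current_force()); print(f0)
def d(): return float((C-current_position())@p)
r=servo_line(pos(.135,.116),rate=.05,contact_N=6); print(r,d(),np.array(current_force())-f0,current_clock())
r=servo_line(pos(.12,.116),rate=.03,contact_N=6); print(r,d(),np.array(current_force())-f0,current_clock())
c=capture("scene"); import cv2
cv2.imwrite("pics/mid.png",cv2.resize(c["image"][150:350,200:450],(750,600)))
```

```text
[ 0.0915 -0.0365 -0.0973]
False 0.1349660149136659 [-0.7689  0.3918 -0.8909] 9.3417
False 0.11911091416641287 [0.17   0.5461 0.2051] 9.9917
```

View pics/mid.png

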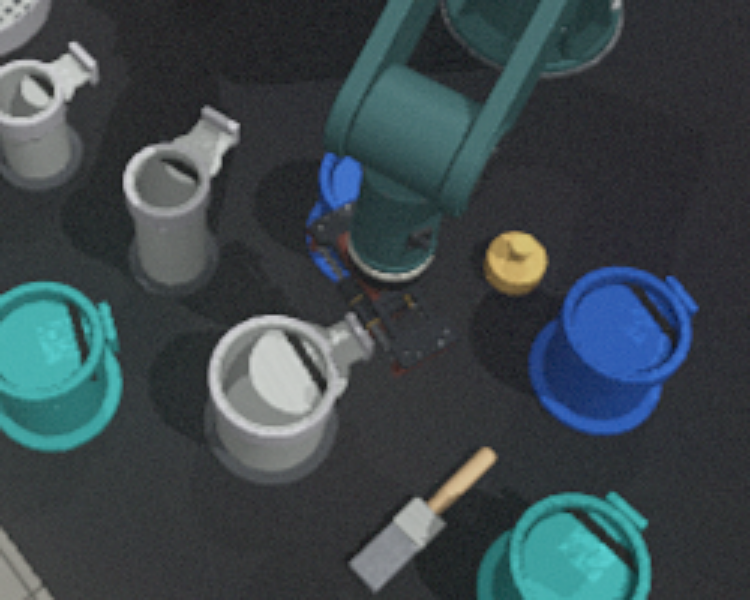

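The knife is moving in. In the crop its lip is now at (355,335), closer to the collar, with the fingers centred behind it. I carry on to the stop.

Run:
```python
from bench import *
from h import *
import cv2
np.set_printoptions(precision=4,suppress=True)
f0=np.array(current_force())
def d(): return float((C-current_position())@p)
r=servo_line(pos(.070,.116),rate=.03,contact_N=9); print(r,d(),np.array(current_force()),current_clock())
sleep(.2); print(d(),current_force())
c=capture("scene")
cv2.imwrite("pics/home.png",cv2.resize(c["image"][150:350,200:450],(750,600)))
```

```text
True 0.08868127699038227 [0.096  0.5242 0.5637] 11.1
0.08973082846795483 [-0.3687  0.6311 -0.3284]
```

View pics/home.png

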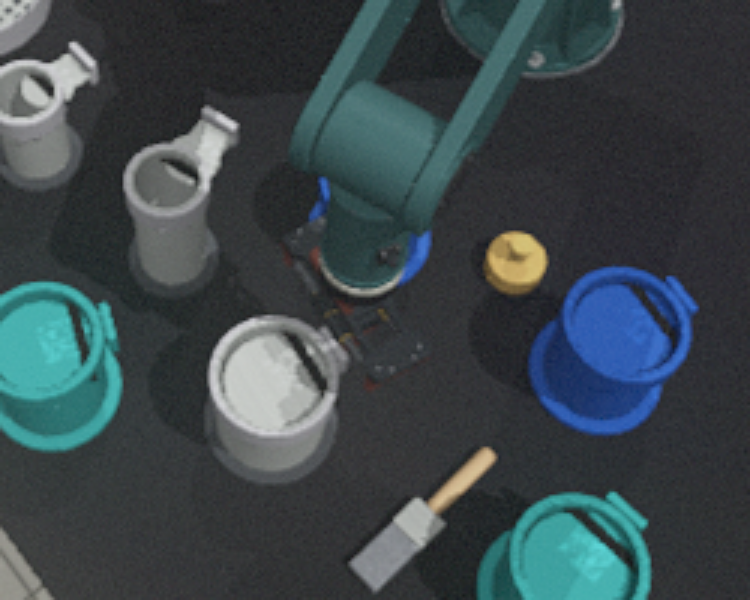

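It stopped on the force change at 0.0887 m from the axis, against about 0.087 expected for fully home. The picture shows the lip at the collar, near (335,350). I press once more at low speed to be sure it's the hard stop, then back off and measure.

Run:
```python
from bench import *
from h import *
import cv2
np.set_printoptions(precision=4,suppress=True)
def d(): return float((C-current_position())@p)
for i in range(2):
    r=servo_line(pos(.076,.116),rate=.02,contact_N=13); print(r,d(),np.array(current_force()),current_clock())
sleep(.15)
servo_line(pos(.16,.116),rate=.12)
servo_line(pos(.20,.25),rate=.2)
P=current_position(); print(P,current_clock())
move_ptp([.36,.05,.33],ori(1))
print(current_clock(),current_force())
for n in("top","scene"):
    c=capture(n); np.savez(n+"2.npz",**c); cv2.imwrite(f"pics/{n}2.png",c["image"])
    W=cloud(c).reshape(-1,3); l=(C-W)@p; m=(abs((W-C)@q)<.018)&(W[:,2]>.13)&(W[:,2]<.148)&(l>.045)&(l<.16)
    print(n,np.histogram(l[m],bins=np.arange(.045,.165,.005)), l[m].max())
    W0=cloud(np.load(n+"0.npz"))
    dz=np.load(n+"0.npz")["range_z"]-c["range_z"]
```

```text
True 0.08883851393037269 [ 0.2921  0.0044 -0.1155] 11.75
True 0.08903727464011417 [-0.3304 -0.2591  0.6993] 12.1167
[0.456  0.2632 0.2492] 13.8583
14.8333 [-0.1179  0.4412  0.0558]
top (array([ 0,  0, 13, 23, 15, 21, 22,  0,  0,  0,  0,  0,  0,  0,  0,  0,  0,
        0,  0,  0,  0,  0,  0]), array([0.045, 0.05 , 0.055, 0.06 , 0.065, 0.07 , 0.075, 0.08 , 0.085,
       0.09 , 0.095, 0.1  , 0.105, 0.11 , 0.115, 0.12 , 0.125, 0.13 ,
       0.135, 0.14 , 0.145, 0.15 , 0.155, 0.16 ])) 0.07932298553652682
scene (array([ 0, 15, 20, 11, 19, 16,  0,  0,  0,  0,  0,  0,  0,  0,  0,  0,  0,
        0,  0,  0,  0,  0,  0]), array([0.045, 0.05 , 0.055, 0.06 , 0.065, 0.07 , 0.075, 0.08 , 0.085,
       0.09 , 0.095, 0.1  , 0.105, 0.11 , 0.115, 0.12 , 0.125, 0.13 ,
       0.135, 0.14 , 0.145, 0.15 , 0.155, 0.16 ])) 0.07444182234200276
```

View pics/top2.png

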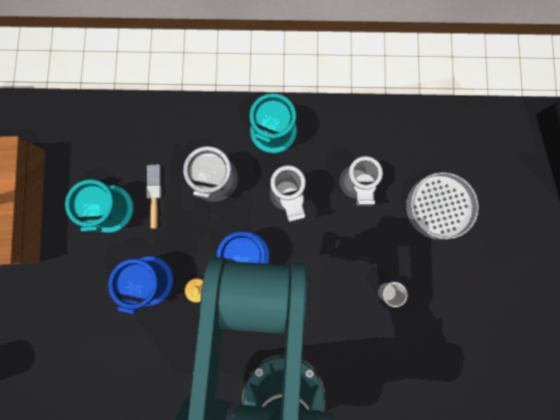

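View pics/scene2.png

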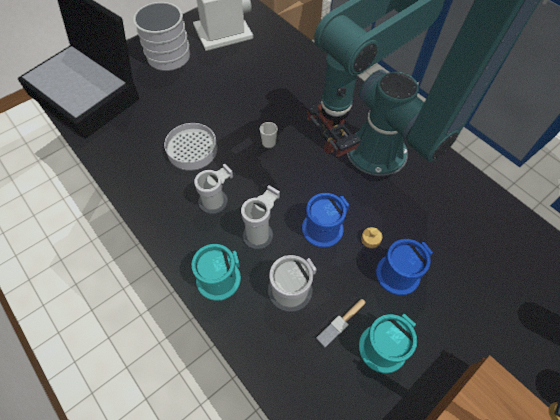

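Both cameras put the lip's outer face at 0.079 and 0.074 m from the axis, averaging 0.077, which is the fully-home value. In the top picture the lip lies on the collar at (201,194). The other knives and loose things look unchanged, and the hand is clear.

Run:
```python
from bench import *
close_job(); print(current_clock())
```

```text
the job is handed in; nothing more can be done
the job is handed in; nothing more can be done
```

The knife of the widest (grey steel) measure is pushed fully home, and I've handed the job in; no verdict is reported. I pushed it with shut fingertips at 0.03–0.05 m/s until it stopped hard. I then pressed twice more with a 13 N limit, backed off and moved the hand well away, at about 15 s of the 35 s allowed.

- **Knife home:** Both extra presses stopped at the same place, to within 0.2 mm. The two cameras put the lip's outer face at 79 and 74 mm from the measure's axis, against 77 mm for fully home. They differ by about 5 mm, much as they did in locating the measure at the start, and each agrees with home once that is allowed for.
- **Finger position:** The fingers stopped 89 mm from the axis where I had estimated 87 mm. I put this down to the same calibration offset.
- **Everything else:** By eye in the final pictures, the other two measures, their knives, the cup, sieve, brush and piston weight look unmoved. The arm partly hides the piston weight in the top view, but it shows in place in the scene view. I did not measure any of these numerically.

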